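# Screw the battery plug into its port by feel

## Robot

A 7-joint arm with a two-finger parallel gripper is mounted at the origin on the work surface. World frame = base frame: x ahead of the robot, y to its left, z up, the work surface at z = 0. Lengths are in m, angles in rad, forces in N, time in s.
With the tool pointing down it reaches from about 0.425 to 0.875 m from the base axis. Payload 9.9 kg.
Tool frame: the origin (TCP) lies between the finger pads; the fingertips stand ahead of it and the grasp point (between the pads) lies 6 mm ahead of it (tips_ahead is the x of the fingertips in the tool frame, in m); x points along the fingers, y is the direction in which the jaws open and shut, and the axes are right-handed (so a half turn about x gives the same grasp; the last joint's range is limited). The gripper opens to 85 mm and grips with 20 to 120 N. Pads are 22 mm wide; open, the fingers measure 114 mm over their backs; the gripper's body (76 mm by 85 mm) begins 54 mm behind the grasp point. The pads swing forward as they close: fully open they stand 13 mm farther back than shut.
Start: joints at [1.065, 0.576, 0.025, 1.437, -0.015, 1.129, -0.057], TCP at [0.276, -0.616, 0.256] pointing down, gripper open.
Joint ranges: [-2.76, 2.76], [-0.34, 2.15], [-1.52, 1.57], [0.19, 2.46], [-1.09, 4.23], [0.17, 1.99], [-2.82, 2.82]. Speed limits (rad/s): [2.22, 2.22, 3.01, 3.01, 3.14, 3.14, 3.14].

## Interface

Orientations are given as a unit quaternion [w, x, y, z].
In Python, from rig import move_to, servo_line, move_joints, move_gripper, dwell, inverse_kinematics, camera, calibration, Unreachable, finish_job, spot_in, trace, read_t, read_q, read_qvel, read_effort, read_tool_pos, read_tcp_rot, read_force, read_ft_torque, read_finger_gap, tips_ahead gives the robot as it stands. Calls block until the motion is done:
- move_to(position, orientation): joint-space move of the TCP to a pose.
- servo_line(position, orientation=None, speed=0.15, f_stop=None): straight line of the TCP; orientation=None keeps the orientation; speed is the mean speed in m/s. With f_stop (N) it stops when the force on the tool has changed by that much, and returns True; else False.
- move_joints(angles): joint-space move.
- move_gripper(opening, force=None): finger opening in m; force is the grip in N (None keeps the last); returns when the fingers have stopped.
- dwell(seconds).
- inverse_kinematics(position, orientation): joint angles nearest the present ones, or None.
- camera(name): name is "scene" or "top" or "wrist"; returns the picture (480x640x3 uint8, red, green, blue); there is no depth.
- calibration(name): a dict with "fx", "fy", "cx", "cy" (pixels), "pose" (4x4, takes a point from camera to world coordinates). Camera axes: x right, y down, z forward; pixel columns grow to the right and rows downward; lengths in m; the calibration is good to about 2 mm. The wrist camera is an equidistant fisheye: a pixel r from the principal point sees the ray r / f radians off the axis. A picture is of the moment at which its call begins: read the wrist's pose just before it. calibration takes no time and is no camera call; for the wrist camera it gives the pose at the moment of the call.
A pose or a line that the arm cannot do raises Unreachable and nothing moves.
- finish_job(): hands the job in, once; it reports no verdict.
Trained networks look in the newest picture that a camera, given by its name, has taken for a name from the list of things; names that differ only in an ending like _2 or _b are one class to them, and where a whole thing is asked for, a point or a joint stands for the part that bears it (a point fixed in the world has none). Each returns a list of dicts, best first, with "confidence" (0 to 1); they miss things now and then, are a little off and sometimes report something else, mostly with a low value. They report only what shows in the picture. A call takes as long as a camera call. They do not tell look-alikes from the thing itself.
- spot_in(camera, name): "extent" ([centre column, centre row, width, height] in pixels, round what is visible of it).
- trace(camera, name): "mask" (480x640 bool, what is visible of it) and "extent" ([centre column, centre row, width, height] in pixels, round what is visible of it).
Readings, each from a call of its own:
- read_t(): time.
- read_q(): joint angles.
- read_qvel(): joint speeds.
- read_effort(): joint torques, N m.
- read_tool_pos(): TCP position.
- read_tcp_rot(): TCP orientation.
- read_force(): force on the tool from outside, world axes, zero at the start.
- read_ft_torque(): the same for the moment, N m.
- read_finger_gap(): finger opening in m.
Only numpy, scipy, OpenCV 4.12 (cv2) and the standard library are available. Lean on these libraries where they do the work, as an engineer would, in place of code of your own. Each camera call takes 0.05 s, during which the arm holds its last target. There are 200 camera calls.

## Task

Set the orange plug into the threaded port of the blue battery case with its grip bar along the white marks, then turn it backward (counter-clockwise) until you feel it drop into the thread start. Then screw it forward (clockwise) until it sits snug, its flange pressing the springy red seal a good millimetre down; never force it against the thread, let go of it, and leave everything else where it is.

Things in the scene. Friction and masses are not known exactly. Their poses are not given: they have to be found in the camera images.
- plug_grip (a point): Centre of the loose plug's upright orange grip bar, 46 mm long (x), 13 mm thick (y), 30 mm tall (z up). The bar stands on a round orange flange 58 mm across, 5 mm thick, whose underside is 20 mm below this point. The plug (about 0.15 kg) waits upright in the wooden rest, its flange on the rest's top (42 mm above the bench). Half a turn about z makes no difference.
- plug_foot (a point): Centre of the underside of the plug's metal shank, 56 mm below plug_grip, axes as plug_grip. The shank is 28 mm across, its last 4 mm tapered to 21 mm. Two lugs stick out of it to 20 mm from the axis, at the bar's two ends (x and -x), 38 to 42 mm below plug_grip; they run in the thread.
- plug: The same plug; origin on its axis at the flange's underside, 20 mm below plug_grip, axes as plug_grip.
- port (a point): Point on the vertical axis of the port, at the top face of the red seal ring (46 mm inside, 60 mm outside diameter), 78 mm above the bench. z up; x and -x point along the two white marks on the case. The seal is springy, 8 N per mm, hard stop 2.5 mm down. Below it is a brass insert with a coarse double thread, 30 mm bore between the ridges for the shank.
- thread (a point): Point on the port's axis 20 mm below port, in the brass insert. Right-hand thread, 24 mm per turn, starts half a turn apart; its angle is hidden and varies. With the bar along the marks (within 15 deg) the lugs rest on the ridges, plug_grip 24 to 30 mm above port. The thread start lies 24 to 84 deg backward: the plug climbs up to 6 mm, then drops 9 mm by its weight if held loosely.
- case: Blue battery case, 150 x 110 x 70 mm, fixed; carries the port; origin under its centre, axes as the port's. Dropped into the start, plug_grip is 21 to 22.2 mm above port, with 12 deg more backward to a hard dog (over 0.15 N m; free turning takes under 0.05). Turned forward without dropping, the lugs hit that dog. After the drop, forward turning lowers it; the lugs begin to pull on the seal 44 to 56 deg on.
- seal_rim (a point): Point on the seal's outer edge, 30 mm from the port's axis along the port's x, at the seal's top. Snug: flange 1 to 2 mm down on the seal (plug_grip 18 to 19 mm above port), about 15 to 30 deg after the lugs begin to pull, turning moment about 0.07 to 0.2 N m; friction then holds it. Over 60 N between plug and case (pressing hard, or turning on against dog or hard stop) spoils the thread.
- rest: fixed wooden block 90 x 90 x 42 mm with a 44 mm hole in which the plug waits; origin at the centre of its underside
- meter: black multimeter lying flat, 140 x 75 x 45 mm, origin under its centre; leave alone
- mug: white mug, 90 mm wide, 85 mm tall, origin under its centre; leave alone
- bottle: clear bottle with green cap, 64 mm wide, 200 mm tall, origin under its centre; leave alone
- spool: bright metal solder spool standing up, 52 mm wide, 44 mm tall, origin under its centre; leave alone
- cell: battery cell standing up, 33 mm wide, 60 mm tall, origin under its centre; leave alone
- sponge: yellow block sponge 80 x 60 x 22 mm, origin under its centre; leave alone
- driver: orange-handled screwdriver lying on the bench, 180 mm long; leave alone
Not all that is in view belongs to the job. Of the things shaped like the plug, the orange one is meant.

How it is judged:
By the outcome, as a careful person would: the job done as asked, in the order asked, and still so for the second after the job is handed in, with the robot touching nothing.
It also fails if it takes over 72 s, if anything falls off the work surface, if the arm or the gripper's body presses on something with over 40 N, if the wrist force passes 120 N, or if a joint passes its speed limit or range.

## Working session

There is one attempt and no reset: what is moved stays moved. The work goes in short steps, each a Python script; the robot and the scene stay as the last script left them, time stands still between calls to the robot, and variables do not carry over. Pictures are saved under pics/ and viewed, about 8 in all and at most 12, crops included, and the job is handed in when it is done.

```bash
mkdir -p pics; ls; python3 - <<'E'
from rig import *
import cv2,numpy as np
for c in("scene","top"):
    im=camera(c); cv2.imwrite(f"pics/{c}0.png",im[:,:,::-1])
    k=calibration(c); print(c,k["fx"],k["cx"],k["cy"],np.round(k["pose"],3).tolist())
    for n in("plug_grip","plug","port","rest","case"):
        print(n,[(np.round(d["extent"]).tolist(),round(d["confidence"],2)) for d in spot_in(c,n)][:4])
print(tips_ahead,read_tcp_rot(),read_t())
E
```

```text
pics
scene 481.92188350319464 311.1757293312333 238.30770367223613 [[0.867, 0.255, -0.427, 1.038], [0.497, -0.48, 0.723, -0.702], [-0.02, -0.84, -0.543, 0.606], [0.0, 0.0, 0.0, 1.0]]
plug_grip [([314.0, 209.0, 25.0, 24.0], 0.93), ([273.0, 201.0, 28.0, 30.0], 0.9), ([338.0, 191.0, 22.0, 29.0], 0.73), ([268.0, 247.0, 24.0, 32.0], 0.28)]
plug [([337.0, 191.0, 20.0, 29.0], 0.92), ([271.0, 200.0, 24.0, 30.0], 0.84), ([315.0, 206.0, 27.0, 23.0], 0.71), ([362.0, 218.0, 25.0, 31.0], 0.62)]
port [([218.0, 302.0, 103.0, 77.0], 0.87), ([258.0, 343.0, 51.0, 118.0], 0.22)]
rest [([314.0, 222.0, 51.0, 36.0], 0.58)]
case [([218.0, 300.0, 106.0, 72.0], 0.8)]
top 589.4477073043918 320.2464789341658 237.6644365338753 [[-0.011, -0.997, 0.072, 0.539], [-1.0, 0.01, -0.019, 0.015], [0.019, -0.072, -0.997, 1.113], [0.0, 0.0, 0.0, 1.0]]
plug_grip [([216.0, 219.0, 32.0, 32.0], 0.81), ([161.0, 287.0, 35.0, 34.0], 0.77), ([228.0, 284.0, 30.0, 32.0], 0.61)]
plug [([164.0, 285.0, 32.0, 33.0], 0.87), ([230.0, 354.0, 33.0, 34.0], 0.81), ([214.0, 219.0, 32.0, 30.0], 0.6), ([231.0, 284.0, 32.0, 32.0], 0.58)]
port [([429.0, 277.0, 88.0, 98.0], 0.57), ([230.0, 285.0, 56.0, 57.0], 0.4)]
rest [([232.0, 285.0, 60.0, 57.0], 0.88)]
case [([428.0, 279.0, 88.0, 99.0], 0.67)]
0.025 [-0.14800987 -0.69142079 -0.14802432  0.69146162] 0.6
```

View pics/top0.png

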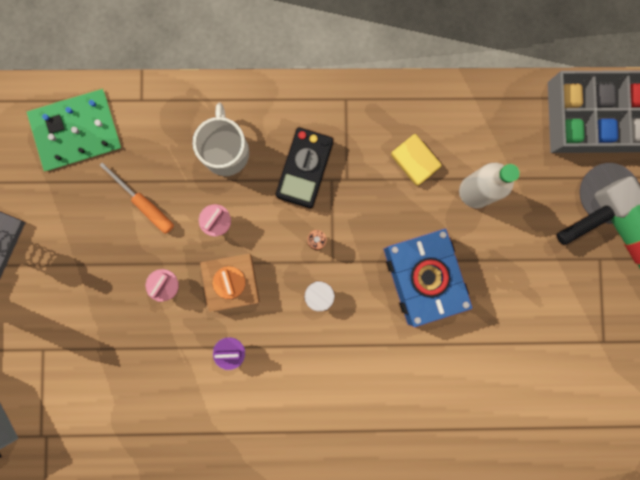

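View pics/scene0.png

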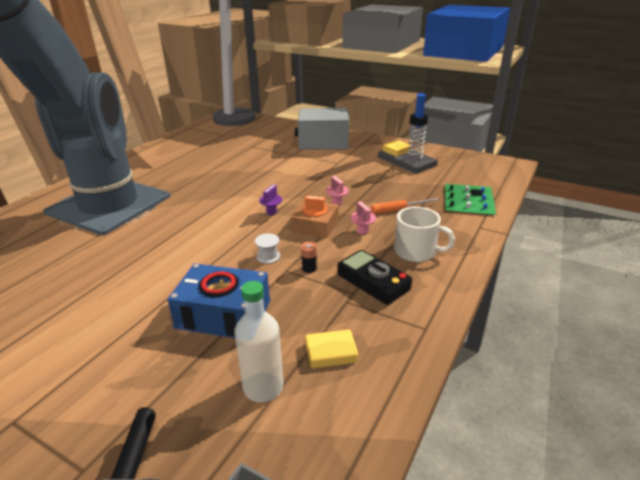

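The look-alikes in the top picture are pink (215,220), pink (162,286), purple (229,354) and orange (229,283). The orange one in the wooden rest fits. The port is at (431,277), with white marks at about (421,248) and (439,307). On the way to the plug I'll look at the port with the wrist camera.

```bash
cat >h.py <<'E'
from rig import *
import cv2,numpy as np
from scipy.spatial.transform import Rotation as R
def quat(a):
    "tool x down, tool y horizontal at angle a"
    y=np.array([np.cos(a),np.sin(a),0]);x=np.array([0,0,-1.]);z=np.cross(x,y)
    q=R.from_matrix(np.c_[x,y,z]).as_quat();return q[[3,0,1,2]]
def yaw():
    q=np.array(read_tcp_rot());m=R.from_quat(q[[1,2,3,0]]).as_matrix();return np.arctan2(m[1,1],m[0,1])
def ray(k,px,fish):
    d=np.array([(px[0]-k["cx"])/k["fx"],(px[1]-k["cy"])/k["fy"],1.])
    if fish:
        r=np.hypot(d[0],d[1]);d=np.array([*(d[:2]/r*np.sin(r)),np.cos(r)]) if r>1e-9 else d
    P=np.array(k["pose"]);return P[:3,3],P[:3,:3]@d
def onz(k,px,z,fish=False):
    o,d=ray(k,px,fish);return (o+d*(z-o[2])/d[2])
def shot(c,f):
    k=calibration(c);im=camera(c);cv2.imwrite(f"pics/{f}.png",im[:,:,::-1]);return k,im
E
python3 - <<'E'
from h import *
k=calibration("top")
m=[onz(k,p,.07) for p in((421,248),(439,307))];print("marks",m,np.degrees(np.arctan2(*(m[0]-m[1])[1::-1])))
p=onz(k,(431,277),.078);b=[onz(k,p_,.077) for p_ in((224,272),(232,295))];print("port",p,"bar",b,np.degrees(np.arctan2(*(b[0]-b[1])[1::-1])))
print("yaw",np.degrees(yaw()))
a=np.arctan2(*(m[0]-m[1])[1::-1])
P=np.array(calibration("wrist")["pose"]);q=np.array(read_tcp_rot());M=R.from_quat(q[[1,2,3,0]]).as_matrix()
print("cam in tool",M.T@(P[:3,3]-read_tool_pos()),M.T@P[:3,:3])
for da in (-90,90):
  for xy in (p,b[0]):
    for z in(.2,.09): print(da,xy[:2],inverse_kinematics([xy[0],xy[1],z],quat(a+np.radians(da))))
E
```

```text
marks [array([ 0.59373854, -0.18402762,  0.07      ]), array([ 0.48913255, -0.21345362,  0.07      ])] 15.711464042880294
port [ 0.54209837 -0.19893483  0.078     ] bar [array([0.55485125, 0.16404415, 0.077     ]), array([0.51463001, 0.15010314, 0.077     ])] 19.116736465980544
yaw -65.8340770113843
cam in tool [-0.11781456  0.00129958 -0.07160022] [[-6.14845084e-04 -2.80833853e-01  9.59756203e-01]
 [ 9.99999649e-01 -7.19215041e-04  4.30176889e-04]
 [ 5.69462864e-04  9.59756130e-01  2.80834196e-01]]
-90 [ 0.54209837 -0.19893483] [ 0.28078374  0.48596103 -0.01546355  1.77673664  0.00937851  0.87896597
 -1.03545243]
-90 [ 0.54209837 -0.19893483] [ 0.26502061  0.62761702  0.00845923  1.8836109  -0.00842695  0.63039865
 -1.01790446]
-90 [0.55485125 0.16404415] [-0.16445329  0.49867775 -0.30796697  1.76649578  0.18543205  0.90481
 -1.8488211 ]
-90 [0.55485125 0.16404415] [-0.27796044  0.62925842 -0.13992668  1.876911    0.13703492  0.64460749
 -1.79770602]
90 [ 0.54209837 -0.19893483] [ 0.75617969  0.57270743 -0.76168144  1.75927147  0.46146954  0.99716268
  1.66195617]
90 [ 0.54209837 -0.19893483] [ 0.68587344  0.69878353 -0.6602391   1.86773064  0.59457206  0.78147384
  1.5469882 ]
90 [0.55485125 0.16404415] [ 0.17173164  0.60277569 -0.86234558  1.75444784  0.52541602  1.03198999
  0.96187115]
90 [0.55485125 0.16404415] [ 0.07989441  0.7155589  -0.71879864  1.86349467  0.64003295  0.80861508
  0.86639659]
```

```bash
python3 - <<'E'
from h import *
a=np.radians(15.7-90)
move_to([.542,-.199,.22],quat(a)); k,im=shot("wrist","w_port")
np.save("kport.npy",k,allow_pickle=True)
print([(np.round(d["extent"]).tolist(),round(d["confidence"],2)) for d in spot_in("wrist","port")][:3])
move_to([.535,.157,.22],quat(np.radians(19.1-90))); k,im=shot("wrist","w_plug")
np.save("kplug.npy",k,allow_pickle=True)
print([(np.round(d["extent"]).tolist(),round(d["confidence"],2)) for d in spot_in("wrist","plug_grip")][:3],k["fx"],k["cx"],k["cy"])
a,b=cv2.imread("pics/w_port.png"),cv2.imread("pics/w_plug.png")
f=lambda i:cv2.resize(i[90:390,170:470],(600,600),interpolation=cv2.INTER_CUBIC)
cv2.imwrite("pics/w_port_c.png",f(a));cv2.imwrite("pics/w_plug_c.png",f(b));print(read_t())
E
```

```text
[([314.0, 226.0, 159.0, 189.0], 0.96)]
[([312.0, 225.0, 72.0, 76.0], 0.64), ([269.0, 347.0, 58.0, 60.0], 0.63), ([328.0, 81.0, 74.0, 69.0], 0.56)] 371.64829954431775 318.464044641184 244.658956826615
3.9333
```

View pics/w_port_c.png

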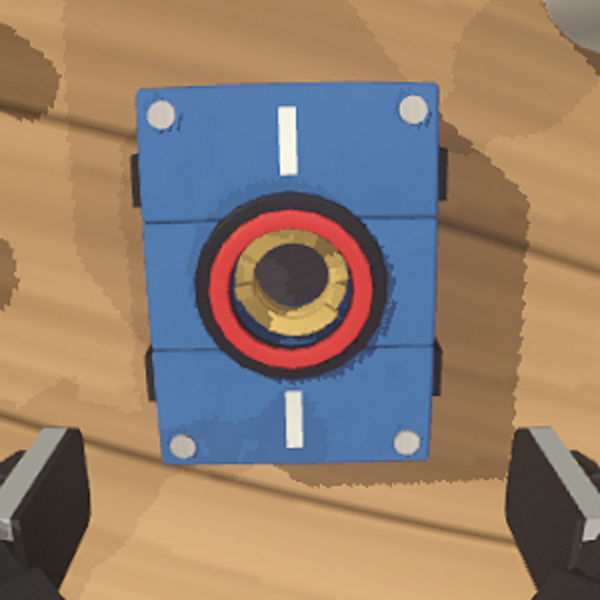

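View pics/w_plug_c.png

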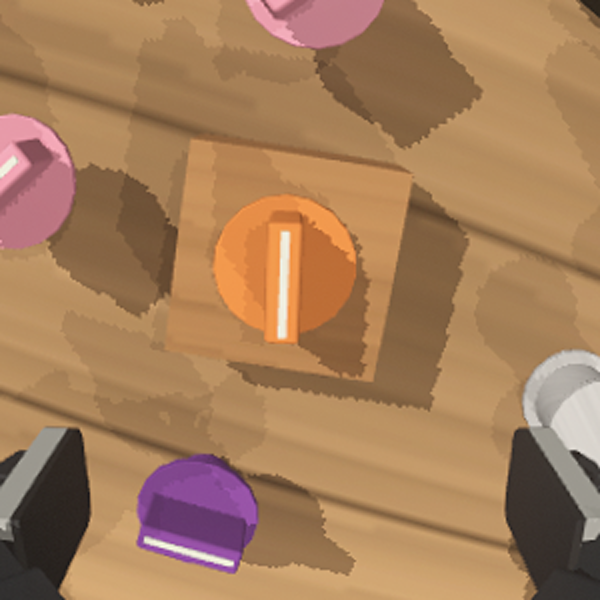

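```bash
cat >>h.py <<'E'
from scipy.optimize import least_squares
def pts(k,mask,z):
    v,u=np.nonzero(mask);return np.array([onz(k,(a,b),z,True)[:2] for a,b in zip(u,v)])
def circ(mask,k,z,fill=True):
    c=max(cv2.findContours(mask.astype(np.uint8),cv2.RETR_EXTERNAL,cv2.CHAIN_APPROX_NONE)[0],key=cv2.contourArea)[:,0]
    p=np.array([onz(k,q,z,True)[:2] for q in c])
    s=least_squares(lambda t:np.hypot(*(p-t[:2]).T)-t[2],[*p.mean(0),.03],loss="soft_l1",f_scale=.0005);return s.x
def axis(p):
    c=p.mean(0);w,v=np.linalg.eigh(np.cov((p-c).T));d=v[:,1]*np.sign(v[0,1]);return (p.max(0)+p.min(0))/2,c,np.degrees(np.arctan2(d[1],d[0]))
def load(f):
    return np.load(f"k{f}.npy",allow_pickle=True).item(),cv2.imread(f"pics/w_{f}.png")
E
python3 - <<'E'
from h import *
k,im=load("port");h=cv2.cvtColor(im,cv2.COLOR_BGR2HSV);H,S,V=cv2.split(h)
box=np.zeros(H.shape,bool);box[130:325,230:395]=1
red=box&((H<6)|(H>174))&(S>150)&(V>120)
print("red",circ(red,k,.078))
# inner edge
cs,hi=cv2.findContours(red.astype(np.uint8),cv2.RETR_CCOMP,cv2.CHAIN_APPROX_NONE)
inn=max([c for c,g in zip(cs,hi[0]) if g[3]>=0],key=cv2.contourArea)[:,0]
m=np.zeros(H.shape,np.uint8);cv2.fillPoly(m,[inn],1);print("inner",circ(m,k,.078))
w=box&(S<40)&(V>190);w[:, :300]=0;w[:,330:]=0
n,l,st,ce=cv2.connectedComponentsWithStats(w.astype(np.uint8));i=np.argsort(-st[1:,4])[:2]+1;print(st[i],ce[i])
for z in(.070,.071):
  c=[onz(k,ce[j],z,True)[:2] for j in i];d=c[0]-c[1];print(z,c,"mid",(c[0]+c[1])/2,np.degrees(np.arctan2(d[1],d[0]))%180,np.hypot(*d))
k,im=load("plug");h=cv2.cvtColor(im,cv2.COLOR_BGR2HSV);H,S,V=cv2.split(h)
box=np.zeros(H.shape,bool);box[170:270,265:360]=1
w=box&(S<60)&(V>180);print("strip",axis(pts(k,w,.077)),w.sum())
o=box&(H<14)&(S>185);print("flange",circ(o,k,.047),o.sum())
E
```

```text
red [ 0.54424294 -0.19848581  0.02938009]
inner [ 0.54444879 -0.19847197  0.02294487]
[[309 143  10  35 301]
 [313 286   8  28 217]] [[313.3255814  159.57475083]
 [316.51612903 299.41935484]]
0.07 [array([ 0.59584797, -0.18300866]), array([ 0.49183094, -0.2142035 ])] mid [ 0.54383945 -0.19860608] 16.69405740145945 0.10859401051168818
0.071 [array([ 0.59590514, -0.18300559]), array([ 0.49227642, -0.21408398])] mid [ 0.54409078 -0.19854479] 16.69405740145944 0.1081886213132235
strip (array([0.53870726, 0.16002279]), array([0.53958344, 0.16044822]), np.float64(16.37019710561828)) 210Traceback (most recent call last):
  File "<stdin>", line 17, in <module>
  File "h.py", line 23, in circ
    c=max(cv2.findContours(mask.astype(np.uint8),cv2.RETR_EXTERNAL,cv2.CHAIN_APPROX_NONE)[0],key=cv2.contourArea)[:,0]
      ~~~^^^^^^^^^^^^^^^^^^^^^^^^^^^^^^^^^^^^^^^^^^^^^^^^^^^^^^^^^^^^^^^^^^^^^^^^^^^^^^^^^^^^^^^^^^^^^^^^^^^^^^^^
ValueError: max() iterable argument is empty
```

```bash
python3 - <<'E'
from h import *
k,im=load("plug");h=cv2.cvtColor(im,cv2.COLOR_BGR2HSV);H,S,V=cv2.split(h)
box=np.zeros(H.shape,bool);box[170:270,265:360]=1
print("S at flange,rest",h[222,282],h[222,340],h[222,265],h[240,345],h[180,300])
o=box&(H<=13)&(S>h[222,282][1]-15)
try: print("flange",circ(o,k,.047),o.sum())
except Exception as e: print(e)
c=np.array([.5391,.1602]);q=quat(np.radians(16.4-90))
move_gripper(.05)
move_to([*c,.14],q);print(read_force(),read_ft_torque())
print(servo_line([*c,.075],q,speed=.08,f_stop=6),read_tool_pos())
move_gripper(.005,30);print("gap",read_finger_gap(),read_force(),read_ft_torque())
dwell(.2);servo_line([*c,.18],q,speed=.12)
print(read_finger_gap(),read_force(),read_t());k,im=shot("wrist","w_held");np.save("kheld.npy",k,allow_pickle=True)
E
```

```text
S at flange,rest [ 14 174 241] [ 12 181 189] [ 15 135 198] [ 14 143 141] [ 14 140 179]
flange [0.53844129 0.15951306 0.02765363] 2667
[0.57799111 0.4591037  0.65621551] [-0.05669072 -0.05414327  0.05118667]
False [0.53939476 0.16031028 0.07540938]
gap 0.012322716684903342 [-0.76825818 -0.73253197  6.42740079] [-0.06277352  0.16902816 -0.02521054]
0.012850966049023253 [ 1.00747205  0.01485074 -1.7012285 ] 7.4
```

View pics/w_held.png

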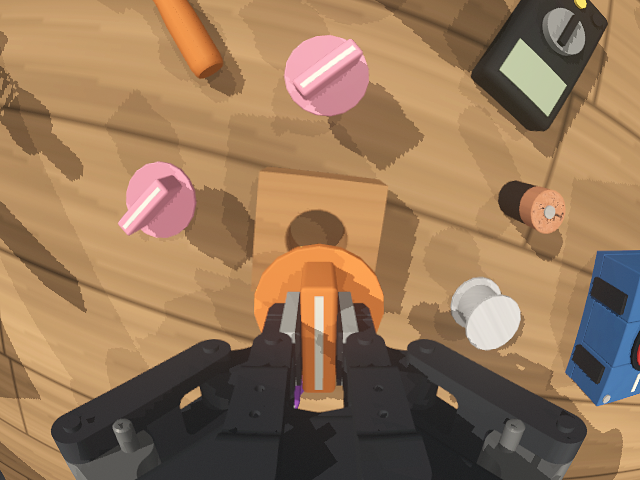

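```bash
python3 - <<'E'
from h import *
c=np.array([.5448,-.1982]);q=quat(np.radians(16.7-90))
p=read_tool_pos();servo_line([p[0],p[1],.22],speed=.15)
move_to([*c,.22],q);servo_line([*c,.155],q,speed=.1)
dwell(.2);print(read_tool_pos(),read_force(),read_ft_torque(),read_t())
s=servo_line([*c,.112],q,speed=.03,f_stop=4);print(s,read_tool_pos(),read_force(),read_ft_torque(),read_t())
shot("wrist","w_in")
E
```

```text
[ 0.54513509 -0.19830048  0.15565089] [ 0.04367323 -0.39826246 -1.766188  ] [ 0.03722231 -0.05286253  0.02052455] 10.2083
True [ 0.54495962 -0.19806277  0.11730816] [0.49484874 0.25054447 4.89044052] [0.09187021 0.00853377 0.00063298] 11.3417
```

View pics/w_in.png

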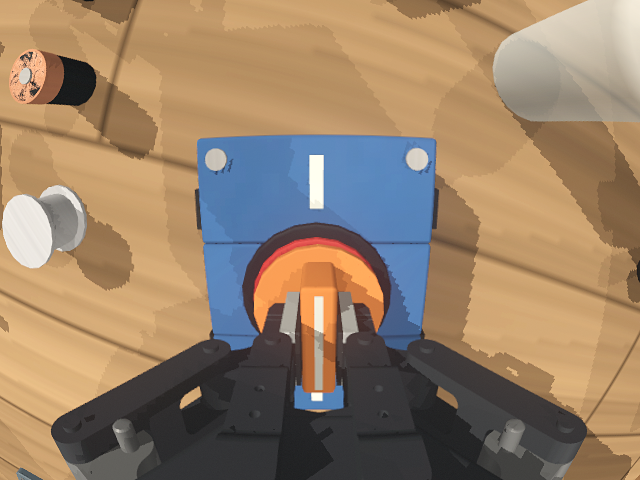

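```bash
cat >>h.py <<'E'
def strip():
    im=camera("wrist")[:,:,::-1];h=cv2.cvtColor(np.ascontiguousarray(im),cv2.COLOR_BGR2HSV)
    w=((h[:,:,1]<75)&(h[:,:,2]>130)).astype(np.uint8);w[:265]=0;w[410:]=0;w[:,:303]=0;w[:,337:]=0
    n,l,st,ce=cv2.connectedComponentsWithStats(w)
    if n<2:return None
    i=1+np.argmax(st[1:,4]);v,u=np.nonzero(l==i);a=np.polyfit(v,u,1)[0] if len(v)>5 else 0
    return st[i].tolist(),round(float(np.degrees(np.arctan(a))),1)
def rot(deg):
    q=np.array(read_q(),float);q[6]+=np.radians(deg);move_joints(q)
E
python3 - <<'E'
from h import *
print(strip())
move_gripper(.0165);print(read_finger_gap(),read_force())
p=read_tool_pos();servo_line([p[0],p[1],.1255],quat(np.radians(16.7-90)),speed=.05);print(read_force(),read_ft_torque(),strip())
y0=yaw()
for i in range(3):
    rot(6);print(round(np.degrees(yaw()-y0),1),np.round(read_ft_torque(),3),np.round(read_force(),1),strip(),read_t())
shot("wrist","w_r1");print(read_tool_pos())
E
```

```text
([314, 296, 9, 94, 759], 0.1)
0.01686381675847196 [-0.33468154  0.25668574  0.13880871]
[ 0.28517887 -0.20624597 -0.13065002] [-0.02322829 -0.02745319 -0.01001326] ([312, 285, 9, 91, 670], -0.4)
5.9 [ 0.061  0.021 -0.01 ] [0.2 0.5 0.6] ([308, 284, 19, 91, 719], -7.2) 12.3333
11.6 [ 0.036 -0.029 -0.045] [0.  0.5 0.2] ([308, 285, 22, 91, 727], -9.4) 12.6333
17.3 [0.004 0.046 0.017] [-1.1  0.   0.5] ([308, 285, 22, 91, 727], -9.5) 12.9333
[ 0.54407283 -0.19790282  0.1256035 ]
```

View pics/w_r1.png

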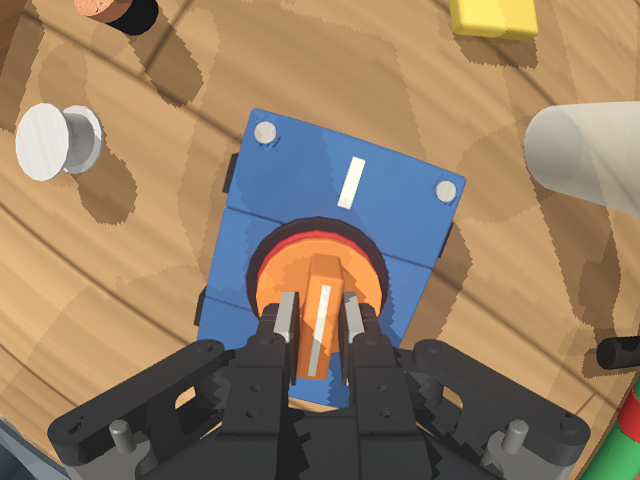

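```bash
python3 - <<'E'
from h import *
y0=np.radians(16.7-90);mx=285
for i in range(22):
    rot(4);d=np.degrees(yaw()-y0);t=read_ft_torque();s=strip()
    print(round(d,1),round(t[2],3),np.round(read_force(),1),s)
    if s is None: break
    v=s[0][1];mx=max(mx,v)
    if v<mx-7 or abs(t[2])>.12 or d>97: print("stop");break
print(read_t());shot("wrist","w_r2")
E
```

```text
21.1 0.035 [0.5 0.4 0.8] ([308, 285, 23, 92, 735], -9.9)
25.0 0.002 [-0.7  0.6 -0.5] ([308, 286, 23, 91, 741], -9.9)
28.8 0.01 [ 0.6 -0.   0.2] ([308, 286, 23, 91, 737], -9.9)
32.6 -0.035 [ 0.6 -0.3  0.5] ([307, 286, 24, 92, 748], -10.0)
36.4 -0.005 [-0.3  0.2 -0.2] ([308, 287, 23, 91, 750], -10.0)
40.3 -0.031 [ 0.7 -1.1  0.3] ([307, 287, 24, 92, 758], -10.0)
44.1 0.038 [-0.3  0.1 -0.8] ([307, 287, 24, 92, 757], -10.0)
47.9 -0.066 [-0.2 -0.1  0.1] ([307, 288, 24, 92, 757], -10.0)
51.8 0.001 [-0.2 -0.4  0.6] ([307, 288, 24, 92, 758], -10.0)
55.6 0.021 [-0.5 -0.3 -0. ] ([307, 289, 24, 91, 756], -10.0)
59.4 0.052 [ 0.5 -0.6  0.1] ([307, 289, 24, 92, 757], -10.0)
63.2 0.013 [ 0.3  0.9 -0.4] ([307, 290, 24, 91, 755], -10.1)
67.1 -0.026 [0.2 0.3 0.3] ([307, 290, 24, 92, 759], -10.0)
70.9 -0.037 [ 0.3 -0.4  0.4] ([307, 290, 24, 92, 759], -10.1)
74.7 0.054 [ 0.3 -0.5  0.1] ([311, 310, 9, 76, 588], -1.2)
78.5 0.007 [-0.3  0.7  0.4] ([308, 279, 23, 89, 697], -9.7)
stop
17.7833
```

```bash
cat >>h.py <<'E'
def tz(n=10):
    r=[]
    for _ in range(n): dwell(.02);r.append(read_ft_torque()[2])
    return np.mean(r)
E
python3 - <<'E'
from h import *
y0=np.radians(16.7-90);b=tz(20);print("base",b)
rot(-18)
for i in range(22):
    rot(-4);d=np.degrees(yaw()-y0);t=tz()-b;s=strip();a=d+s[1]
    print(round(d,1),"plug",round(a,1),"tz",round(t,3),np.round(read_force(),1),s)
    if abs(t)>.075 or a<10: print("stop");break
print(read_t())
E
```

```text
base 0.0012916283027618956
57.1 plug 66.7 tz 0.006 [0.8 0.1 0.5] ([306, 277, 23, 90, 696], 9.6)
53.2 plug 62.6 tz 0.002 [0.3 0.1 0.2] ([306, 277, 23, 90, 696], 9.4)
49.2 plug 58.6 tz 0.004 [ 0.3 -0.2 -0.1] ([306, 277, 23, 90, 690], 9.4)
45.3 plug 54.6 tz 0.006 [ 0.8  0.5 -0.9] ([306, 277, 22, 89, 688], 9.3)
41.4 plug 50.8 tz 0.015 [0.4 0.8 0. ] ([307, 277, 22, 89, 690], 9.4)
37.4 plug 46.9 tz 0.019 [-0.  -0.9 -0. ] ([306, 277, 23, 89, 691], 9.5)
33.5 plug 43.2 tz -0.006 [-0.2  0.6 -0.3] ([306, 277, 23, 89, 696], 9.7)
29.6 plug 39.4 tz 0.004 [-0.6  1.1  0.2] ([306, 277, 23, 89, 694], 9.8)
25.6 plug 35.5 tz 0.012 [-0.3 -0.2  0.3] ([306, 277, 23, 89, 693], 9.9)
21.7 plug 31.5 tz -0.007 [-0.3  0.1 -0.4] ([306, 277, 23, 89, 684], 9.8)
17.8 plug 27.7 tz 0.008 [-0.5  0.4 -0.5] ([306, 278, 23, 88, 681], 9.9)
13.9 plug 24.1 tz -0.003 [-1.4  0.  -0.4] ([306, 277, 23, 89, 684], 10.2)
9.9 plug 20.5 tz 0.019 [-1.   1.  -0.2] ([306, 277, 23, 88, 670], 10.6)
6.0 plug 17.0 tz 0.038 [-0.3  0.8 -1.6] ([305, 277, 25, 88, 668], 11.0)
2.1 plug 13.6 tz 0.063 [-1.1  0.5 -4.5] ([305, 277, 25, 88, 666], 11.5)
-1.9 plug 10.0 tz 0.096 [-0.1  1.1 -6.3] ([305, 277, 26, 88, 664], 11.9)
stop
26.0333
```

```bash
python3 - <<'E'
from h import *
y0=np.radians(16.7-90);b=0.001
for i in range(3):
    rot(-4);d=np.degrees(yaw()-y0);t=tz()-b;s=strip();a=d+s[1]
    print(round(d,1),"plug",round(a,1),"tz",round(t,3),np.round(read_force(),1),s)
    if t>.145 or a<1.5: print("stop");break
print(read_t());k,im=shot("wrist","w_f");np.save("kf.npy",k,allow_pickle=True)
E
```

```text
-5.8 plug 6.6 tz 0.134 [-0.5  0.3 -6.7] ([304, 277, 27, 88, 664], 12.4)
-9.7 plug 3.1 tz 0.171 [-0.1  0.4 -8.7] ([304, 277, 27, 88, 666], 12.8)
stop
26.9667
```

View pics/w_f.png

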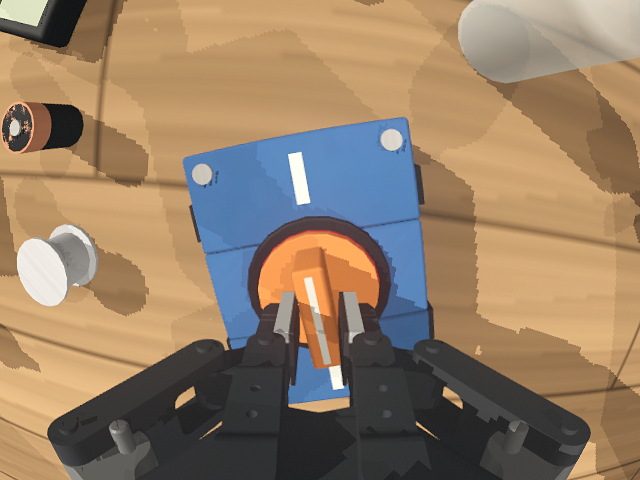

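Torque is 0.17 N m with finger drag (−8.7 N) included. I'll let go and measure the bar's height by touching the bar top, then the case top (70 mm) for reference.

```bash
python3 - <<'E'
from h import *
rot(13);print("after unload tz",tz()-.001,np.round(read_force(),1),strip())
move_gripper(.03);q=read_tcp_rot();p=np.array(read_tool_pos())
servo_line([p[0],p[1],.17],speed=.1);print(p)
move_gripper(0.0)
a=np.radians(16.7);u=np.array([np.cos(a),np.sin(a)]);c=np.array([.5444,-.1985]);res=[]
for off,z0,z1 in((0,.15,.125),(.056,.11,.088)):
    xy=c+off*u;servo_line([*xy,.165],speed=.15);servo_line([*xy,z0],speed=.12);dwell(.2)
    s=servo_line([*xy,z1],speed=.012,f_stop=3);z=[read_tool_pos()[2] for _ in range(3)]
    print(s,z,np.round(read_force(),1));res.append(z[0]);servo_line([*xy,.165],speed=.12)
d=res[0]-res[1];print("grip above port mm",(d-.015+.07-.078)*1e3,read_t())
servo_line([*(c),.22],quat(a-np.pi/2),speed=.12);k,im=shot("wrist","w_rel");np.save("krel.npy",k,allow_pickle=True)
cv2.imwrite("pics/w_rel_c.png",cv2.resize(im[90:390,170:470,::-1],(600,600),interpolation=cv2.INTER_CUBIC))
E
```

```text
after unload tz 0.016835339044452887 [ 0.3  0.5 -0.2] ([313, 276, 11, 89, 654], -1.4)
[ 0.54324314 -0.19741425  0.12487675]
True [np.float64(0.13658303986173137), np.float64(0.13658303986173137), np.float64(0.13658303986173137)] [-0.9 -0.1  7.6]
True [np.float64(0.09517248609704915), np.float64(0.09517248609704915), np.float64(0.09517248609704915)] [-0.8  1.1  6. ]
grip above port mm 18.41055376468223 34.4
```

View pics/w_rel_c.png

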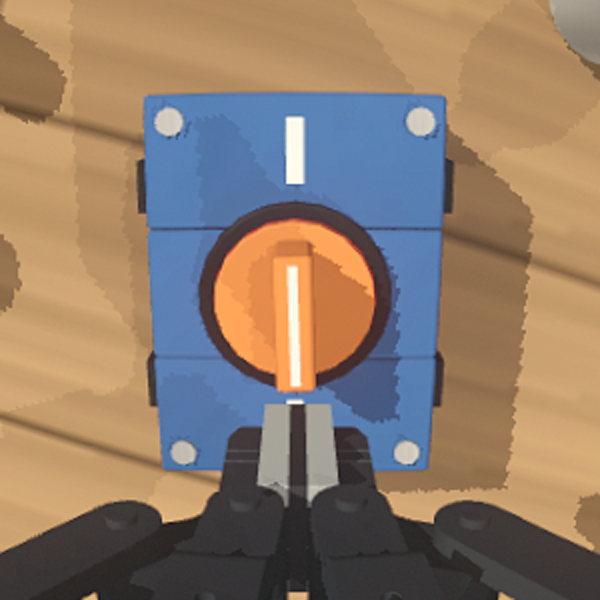

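The bar sits 18.4 mm above the port, which is in the snug band, and the plug is released with the arm clear above it. Handing in.

```bash
python3 - <<'E'
from h import *
dwell(.3);print(np.round(read_force(),1),read_t());finish_job()
E
```

```text
[ 0.2  0.9 -0.3] 35.55
the job is handed in; nothing more can be done
```

The orange plug is screwed into the port and snug by my checks. I let go of it and handed the job in at 35.6 s; no verdict was reported.

- **Fit and drop:** I set the plug in with its bar along the white marks, and its lugs came to rest about 26 mm above the port. I then turned it backward with the fingers loose. It climbed, and at about 66–69° the wrist camera showed it drop by roughly 9 mm.
- **Tightening:** I screwed it forward. The lugs began to pull about 46° on, and I stopped about 18° after that at 0.17 N m. That torque includes some finger drag, so the true value is lower. The largest force I read while turning was about 9 N, and I never reached the dog or the hard stop.
- **Final height:** After letting go, I touched the bar top and then the case top with the closed fingers, at under 8 N. This put plug_grip 18.4 mm above the port, so the flange is about 1.6 mm down on the seal. The turning angle suggests about 1.2 mm instead. The two differ by 0.4 mm, but both are within the 1–2 mm wanted.
- **Last look:** The last picture shows the plug seated with the bar along the marks and the gripper clear above it. I did not look at the rest of the bench again after the job.

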